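# Stack fouling panels on spacers and start the drying blower

## Task

Stack the two grey panels for drying: lay the two yellow spacer sticks flat across the panel that is already on the white stand, one towards each end, then set the other panel flat on the sticks, squarely over the lower one so that air can pass between them. Then start the blower by throwing the red-ball toggle on the grey switch box over to its green side. Set things down rather than dropping them, and leave the basket, the brush and the white dish where they are.

Things in the scene. Friction and masses are not known exactly. Their poses are not given: they have to be found in the camera images.
- stand: White slatted drying stand, fixed to the bench: 140 (x) by 250 (y) by 30 mm high, flat top. Origin at the centre of its underside, on the bench; its long side is its y axis. It stands somewhere in the middle of the bench, turned by up to 0.25 rad.
- lower_panel: Grey PVC panel with small barnacle specks, loose, lying flat on the stand (its underside 30 mm above the bench), 170 (x, long) by 56 (y) by 12 mm thick, 100 to 210 g. Origin at the centre of its underside, z up. The sticks go across it, parallel to its y axis, one towards each end (about 30 to 78 mm from its middle; 52 mm is good).
- upper_panel: The other grey PVC panel, same size and frame as the lower one: 170 (x, long) by 56 (y) by 12 mm, 100 to 210 g, loose. It starts flat on two 20 mm bars of the rack, underside 24 mm above the bench, so the fingers can reach past its long edges at the middle; grasp it across its 56 mm width. On the finished stack its underside is 28 mm above the underside of the lower panel (58 mm above the bench).
- spacer_a: Yellow plastic spacer stick, loose, 90 (x, long) by 16 (y) by 16 mm (z), about 30 g. Origin at the centre of its underside. It starts flat on the 4 mm thick mat. Either stick may go to either end.
- spacer_b: The second yellow spacer stick, same size and frame as spacer_a.
- mat: Blue mat, fixed, 180 (x) by 280 (y) by 4 mm thick, origin at the centre of its underside. It carries the two sticks and the brush. Mat and rack change sides (left or right of the stand) from start to start.
- rack: Blue base plate, fixed, 180 (x) by 280 (y) by 4 mm thick, with two white bars standing on it, 20 mm high, 14 mm wide and 120 mm long, along x at y = -35 and +75 mm: the upper panel lies across them, about centred on y = +20 mm. Origin at the centre of its underside.
- switch_box: Grey switch box of the blower, fixed, 100 (x) by 70 (y) by 30 mm high, origin at the centre of its underside. The lever's pivot is above the origin, 28 mm over the bench, its axis along the box's y. Red mark on the top at its -x side (off), green mark at its +x side (on). It stands beyond the stand, left or right, swapping sides with the basket, turned by up to 0.35 rad.
- switch_ball (a point): Centre of the red ball (30 mm diameter) at the end of the toggle lever, 80 mm from the pivot (94 mm over the bench when off or on). The lever is a steel rod of 12 mm diameter.
- switch (a joint): Toggle lever angle: 0 = off, leaning 0.6 rad to the box's -x side; 1.2 = on, leaning 0.6 rad to its +x side. Top-heavy and light (under 1 N at the ball): it falls to whichever end it is nearer, and stays there.
- basket: Light-blue plastic basket with vials, 110 by 160 by 50 mm, loose; leave alone. Origin at the centre of its underside.
- brush: Wooden-handled brush, 160 mm long, lying on the mat beside the sticks' ends; leave alone. Origin under its middle.
- dish: White lidded dish, 52 mm diameter, 22 mm high, on the rack plate beyond the panel's end; leave alone. Origin at the centre of its underside.
Things that resemble listed ones, but are neither listed nor needed, are in the scene too. Leave any brown look-alike of the spacer_a alone. What is shaped like the upper_panel but orange is not meant.

How it is judged:
On the way, in this order (a step that is already met when the one before it is completed fails the run):
1. both spacer sticks lie across the lower panel, one towards each end, released (((x of spacer_a in the frame of lower_panel between 0.03 and 0.078 m and x of spacer_b in the frame of lower_panel between -0.078 and -0.03 m) or (x of spacer_b in the frame of lower_panel between 0.03 and 0.078 m and x of spacer_a in the frame of lower_panel between -0.078 and -0.03 m)) and y of spacer_a in the frame of lower_panel between -0.022 and 0.022 m and z of spacer_a in the frame of lower_panel between 0.009 and 0.015 m and angle between the x axis of each of spacer_a, spacer_b and the y axis of lower_panel, either way round below 0.3 rad and linear speed of each of spacer_a, spacer_b below 0.03 m/s and y of spacer_b in the frame of lower_panel between -0.022 and 0.022 m and z of spacer_b in the frame of lower_panel between 0.009 and 0.015 m and x of lower_panel in the frame of stand between -0.03 and 0.03 m and y of lower_panel in the frame of stand between -0.035 and 0.035 m and z of lower_panel in the frame of stand between 0.028 and 0.033 m and angle between the x axis of lower_panel and the y axis of stand, either way round below 0.25 rad and contact force between each of spacer_a, spacer_b and the fingers below 0.01 N), for 0.2 s.
2. the upper panel lies level on the sticks, squarely over the lower one, released (((x of spacer_a in the frame of lower_panel between 0.03 and 0.078 m and x of spacer_b in the frame of lower_panel between -0.078 and -0.03 m) or (x of spacer_b in the frame of lower_panel between 0.03 and 0.078 m and x of spacer_a in the frame of lower_panel between -0.078 and -0.03 m)) and y of spacer_a in the frame of lower_panel between -0.022 and 0.022 m and z of spacer_a in the frame of lower_panel between 0.009 and 0.015 m and angle between the x axis of each of spacer_a, spacer_b and the y axis of lower_panel, either way round below 0.3 rad and linear speed of each of spacer_a, spacer_b, upper_panel below 0.03 m/s and y of spacer_b in the frame of lower_panel between -0.022 and 0.022 m and z of spacer_b in the frame of lower_panel between 0.009 and 0.015 m and x of lower_panel in the frame of stand between -0.03 and 0.03 m and y of lower_panel in the frame of stand between -0.035 and 0.035 m and z of lower_panel in the frame of stand between 0.028 and 0.033 m and angle between the x axis of lower_panel and the y axis of stand, either way round below 0.25 rad and x of upper_panel in the frame of lower_panel between -0.02 and 0.02 m and y of upper_panel in the frame of lower_panel between -0.016 and 0.016 m and z of upper_panel in the frame of lower_panel between 0.025 and 0.031 m and angle between the x axis of upper_panel and the x axis of lower_panel, either way round below 0.18 rad and angle between upper_panel's own z axis and vertical below 0.06 rad and contact force between upper_panel and lower_panel below 0.01 N and contact force between upper_panel and the fingers below 0.01 N), for 0.2 s.
3. the toggle is thrown over to on (value of joint switch above 1 rad), for 0.2 s.
At the end, for the whole second after the job is handed in: All at rest: lower panel central on the stand (30 mm); a stick flat across each half, 30-78 mm from its middle, square within 0.3 rad, centred within 22 mm; upper panel level on both, clear of the lower, over it within 20 mm along, 16 mm across, 0.18 rad; toggle past 1.0 rad (((x of spacer_a in the frame of lower_panel between 0.03 and 0.078 m and x of spacer_b in the frame of lower_panel between -0.078 and -0.03 m) or (x of spacer_b in the frame of lower_panel between 0.03 and 0.078 m and x of spacer_a in the frame of lower_panel between -0.078 and -0.03 m)) and y of spacer_a in the frame of lower_panel between -0.022 and 0.022 m and z of spacer_a in the frame of lower_panel between 0.009 and 0.015 m and angle between the x axis of each of spacer_a, spacer_b and the y axis of lower_panel, either way round below 0.3 rad and linear speed of each of spacer_a, spacer_b, upper_panel below 0.03 m/s and y of spacer_b in the frame of lower_panel between -0.022 and 0.022 m and z of spacer_b in the frame of lower_panel between 0.009 and 0.015 m and x of lower_panel in the frame of stand between -0.03 and 0.03 m and y of lower_panel in the frame of stand between -0.035 and 0.035 m and z of lower_panel in the frame of stand between 0.028 and 0.033 m and angle between the x axis of lower_panel and the y axis of stand, either way round below 0.25 rad and x of upper_panel in the frame of lower_panel between -0.02 and 0.02 m and y of upper_panel in the frame of lower_panel between -0.016 and 0.016 m and z of upper_panel in the frame of lower_panel between 0.025 and 0.031 m and angle between the x axis of upper_panel and the x axis of lower_panel, either way round below 0.18 rad and angle between upper_panel's own z axis and vertical below 0.06 rad and contact force between upper_panel and lower_panel below 0.01 N and value of joint switch above 1 rad); the robot touches nothing.
It fails at once if the basket, brush or dish is moved more than 30 mm (distance of any of basket, brush, dish from where it was at the start of the episode above 0.03 m).
It fails at once if a stick or the upper panel is dropped (falls free at over 0.6 m/s, a drop of about 20 mm) ((linear speed of spacer_a above 0.6 m/s and contact force between spacer_a and the fingers below 0.01 N) or (linear speed of spacer_b above 0.6 m/s and contact force between spacer_b and the fingers below 0.01 N) or (linear speed of upper_panel above 0.6 m/s and contact force between upper_panel and the fingers below 0.01 N)).
It also fails if it takes over 72 s, if anything falls off the work surface, if the arm or the gripper's body presses on something with over 40 N, if the wrist force passes 120 N, or if a joint passes its speed limit or range.

## Robot

A 7-joint arm with a two-finger parallel gripper is mounted at the origin on the work surface. World frame = base frame: x ahead of the robot, y to its left, z up, the work surface at z = 0. Lengths are in m, angles in rad, forces in N, time in s.
With the tool pointing down it reaches from about 0.425 to 0.925 m from the base axis. Payload 6.8 kg.
Tool frame: the origin (TCP) lies at the very end of the fingers, on their centre line; the grasp point (between the pads) lies 19 mm behind it; z points along the fingers, y is the line along which they close (so a half turn about z gives the same grasp; the last joint's range is limited). The gripper opens to 85 mm and grips with 20 to 120 N. Pads are 22 mm wide; open, the fingers measure 114 mm over their backs; the gripper's body (76 mm by 85 mm) begins 54 mm behind the grasp point. The pads swing forward as they close: fully open they stand 13 mm farther back than shut.
Start: joints at [-1.445, 0.477, 0.022, 1.555, -0.011, 1.109, -0.083], TCP at [0.156, 0.657, 0.231] pointing down, gripper open.
Joint ranges: [-2.96, 2.96], [-0.34, 2.1], [-1.41, 1.46], [0.24, 2.44], [-1.37, 4.51], [0.17, 1.92], [-2.96, 2.96]. Speed limits (rad/s): [2.39, 2.39, 3.14, 3.14, 3.14, 3.14, 3.14].

## Interface

Orientations are given as a unit quaternion [w, x, y, z].
In Python, from station import monitor, eyes, bot gives the robot as it stands.
- The arm moves only by the tool inch_along, called after ">>>" as name(argument=value, ...), one argument or row to a line, values as JSON. Schema: {"type":"object","properties":{"moves":{"type":"object","properties":{"plan":{"type":"array","items":{"type":"array","items":{"type":"number"},"minItems":5,"maxItems":5},"minItems":1,"maxItems":20}},"additionalProperties":false,"required":["plan"]},"clamp_n":{"type":"number"},"only":{"type":"string"},"quiet":{"type":"boolean"},"lines":{"type":"string"}},"required":["moves"],"additionalProperties":false}. moves is an object whose key "plan" holds a list of rows, 1 to 20 of them, each of 5 numbers: dx, dy, dz in shares of the most that a row can go, 1 being 50 mm, then a turn about the tool's z in fractions of the full range, 1 being pi rad, then the opening from 0.0 (shut) to 1.0 (fully open); each row shifts and turns the commanded pose from where the row before left it, along the tool's axes as they then stand; what a row does not reach is not made up. A row lasts 1/10 s, in which the tool goes at most 0.05 m and 0.15 rad, less where a joint would pass 70% of its speed; a pose out of reach is approached as far as the arm can. The fingers move at their own pace and stop on an object; clamp_n is the grip in N (left out, the last holds). Time passes only in rows, so rows that do not move let the fingers close. The tool returns the time, the measured TCP pose, the force, the opening and the grip force at its end. only (a regular expression) keeps the lines of the reply that match it, lines (a string "A,B") keeps lines A to B, and quiet returns only ok. No shift or turn number may pass 1 either way. Input that does not fit is refused with a message, and nothing moves.
- monitor.get_obs(): the state, without advancing time (a new reading comes with each control period).
- eyes.read_camera(name): name is "scene" or "top"; returns the picture (420x560x3 uint8, blue, green, red); there is no depth.
- eyes.camera_info(name): a dict with "vertical_fov" (degrees; the focal length in pixels is half the picture's height over the tangent of half this angle, whatever the lens; pixels are square), "cx", "cy" (the principal point, pixels), "view" (4x4, takes a point from world to camera coordinates). Camera axes: x right, y up, looking along -z (the intrinsics and any distortion apply to the point x, -y, -z); pixel columns grow to the right and rows downward; lengths in m; the calibration is good to about 2 mm. A picture is of the moment at which its call begins. camera_info takes no time and is no camera call.
- bot.hand_in(): hands the job in; it is judged then, once.
The state is a dict: "t": time; "q": joint angles; "joint_vel": joint speeds; "joint_torque": joint torques, N m; "eef_pos": TCP position; "tool_rot": TCP orientation; "contact_force": force on the tool from outside, world axes, zero at the start; "torque": the same for the moment, N m; "gripper_width": opening from 0.0 (shut) to 1.0 (fully open); "grasp_force": force on a finger pad.
Only numpy, scipy, OpenCV 4.12 (cv2) and the standard library are available. Lean on these libraries where they do the work, as an engineer would, in place of code of your own. Each camera call takes 0.05 s, during which the arm holds its last target. There are 200 camera calls.

## Working session

There is one attempt and no reset: what is moved stays moved. The work goes in short steps, Python scripts to look and compute and a tool call to move; the robot and the scene stay as the last step left them, time stands still between calls to the robot, and variables do not carry over. Pictures are saved under pics/ and viewed, at most 10 in all, crops included, and the job is handed in when it is done.

```bash
ls; mkdir -p pics; python3 - <<'E'
from station import monitor, eyes, bot
import cv2
o=monitor.get_obs();print(o['t'],o['eef_pos'],o['tool_rot'],o['gripper_width'])
for n in('scene','top'):
    cv2.imwrite(f'pics/{n}0.png',eyes.read_camera(n));print(eyes.camera_info(n))
E
```

```text
pics
0.0 [0.15625489 0.65603816 0.23033202] [-3.44587481e-05  1.16611737e-01  9.93177153e-01 -9.18567919e-04] 1.002173407304931
{'vertical_fov': 43.59804389826107, 'cx': 280.67347958199144, 'cy': 210.19217380616482, 'view': array([[ 0.28645877,  0.95801168,  0.01244943, -0.07683749],
       [-0.82385627,  0.23966974,  0.51363339,  0.34113707],
       [ 0.48908304, -0.15739133,  0.85791943, -1.51580229],
       [ 0.        ,  0.        ,  0.        ,  1.        ]])}
{'vertical_fov': 50.702527580858536, 'cx': 287.52060576361976, 'cy': 208.85849868655325, 'view': array([[-0.04352912, -0.99905078, -0.00166185, -0.02316952],
       [ 0.97435081, -0.04282042,  0.22092284, -0.47555433],
       [-0.2207843 ,  0.00799735,  0.97528987, -1.26362121],
       [ 0.        ,  0.        ,  0.        ,  1.        ]])}
```

View pics/scene0.png

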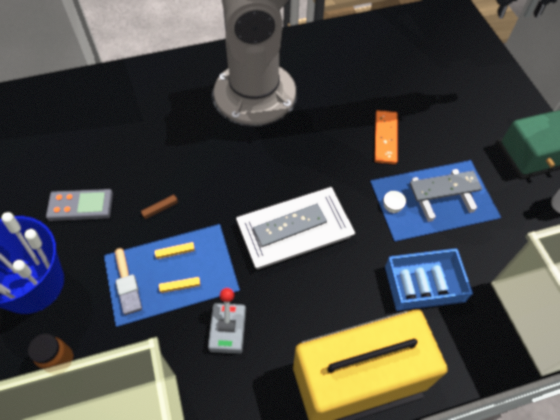

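View pics/top0.png

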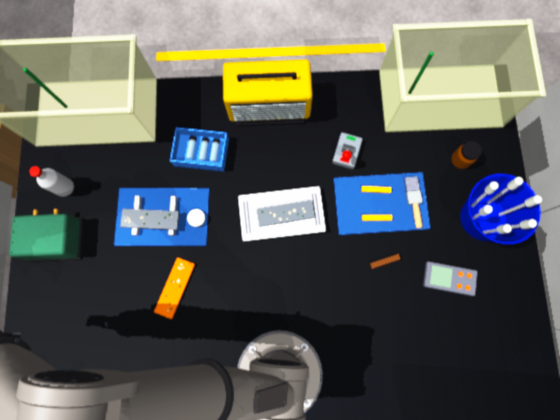

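Top view: the yellow sticks are at (376,189) and (377,217) on the right-hand mat, and the brown look-alike at (385,261) is off it. The grey panel on the rack is at (150,220), against the orange look-alike at (175,288). The lower panel is on the stand at (286,212). The red ball is at (346,155), with the green mark beyond it at (351,139). The yellow, on-mat sticks and the grey, on-rack panel fit the description. Next I measure and confirm with an enlarged crop.

```bash
cat > h.py <<'E'
import numpy as np, cv2
from scipy.optimize import minimize, least_squares
from station import monitor, eyes, bot
INF={n:eyes.camera_info(n) for n in('scene','top')}
def proj(n,P):
    I=INF[n];P=np.atleast_2d(P);c=P@I['view'][:3,:3].T+I['view'][:3,3]
    f=210/np.tan(np.radians(I['vertical_fov'])/2)
    return np.c_[I['cx']-f*c[:,0]/c[:,2], I['cy']+f*c[:,1]/c[:,2]]
def tri(uv):
    return least_squares(lambda p:np.concatenate([proj(n,p)[0]-uv[n] for n in uv]),[.6,0,.03])
def box(p,d):
    x,y,z,a=p;X=np.array([[i,j,k] for i in(-.5,.5) for j in(-.5,.5) for k in(0,1)])*d
    c,s=np.cos(a),np.sin(a);return np.c_[x+c*X[:,0]-s*X[:,1],y+s*X[:,0]+c*X[:,1],z+X[:,2]]
S=8
def hullmask(n,p,d,roi):
    x0,y0,x1,y1=roi;h=cv2.convexHull(((proj(n,box(p,d))+.5-[x0,y0])*S).astype(np.float32)).round().astype(np.int32)
    m=np.zeros(((y1-y0)*S,(x1-x0)*S),np.uint8);cv2.fillConvexPoly(m,h,255)
    return cv2.resize(m,(x1-x0,y1-y0),interpolation=cv2.INTER_AREA)/255.
def fit(masks,rois,p0,d,zfix=None):
    full=lambda q:q if zfix is None else [q[0],q[1],zfix,q[2]]
    def cost(q):
        return sum(np.abs(hullmask(n,full(q),d,rois[n])-masks[n]).sum() for n in masks)/sum(masks[n].sum() for n in masks)
    p0=list(p0) if zfix is None else [p0[0],p0[1],p0[3]]
    sim=np.array([p0]+[np.array(p0)+np.eye(len(p0))[i]*([.015,.015,.012,.2] if zfix is None else [.015,.015,.2])[i] for i in range(len(p0))])
    r=minimize(cost,p0,method='Nelder-Mead',options=dict(initial_simplex=sim,maxiter=300,xatol=1e-4,fatol=1e-5))
    return np.array(full(r.x)),r.fun
def cmask(img,roi,lo,hi):
    x0,y0,x1,y1=roi;hsv=cv2.cvtColor(img[y0:y1,x0:x1],cv2.COLOR_BGR2HSV)
    m=cv2.inRange(hsv,lo,hi);k,l,st,_=cv2.connectedComponentsWithStats(m)
    m=(l==1+st[1:,4].argmax()).astype(np.uint8)
    h=cv2.convexHull(cv2.findContours(m,0,1)[0][0]);cv2.fillConvexPoly(m,h,1)
    return m.astype(float)
def go(x,y,z,yaw):
    "yaw: world direction of the finger closing line (tool y). prints turn, then shift in tool axes after the turn"
    from scipy.spatial.transform import Rotation as R
    o=monitor.get_obs();w,a,b,c=o['tool_rot'];M=R.from_quat([a,b,c,w]).as_matrix()
    cur=np.arctan2(M[1,1],M[0,1]);t=(-(yaw-cur)+np.pi/2)%np.pi-np.pi/2
    M2=M@R.from_euler('z',t).as_matrix();d=M2.T@(np.array([x,y,z])-o['eef_pos'])
    print('t',round(o['t'],2),'tcp',o['eef_pos'].round(4),'q7',round(o['q'][6],2),'turn',round(t,3),'shift',d.round(4),'shift w/o turn',(M.T@(np.array([x,y,z])-o['eef_pos'])).round(4))
E
python3 - <<'E'
from h import *
im={n:cv2.imread(f'pics/{n}0.png') for n in INF}
print('base proj',proj('top',[0,0,0]),proj('scene',[0,0,0]))
Y=((20,110,110),(36,255,255));G=((0,0,60),(180,75,165))
obj={'sa':(Y,{'top':(355,180,398,198),'scene':(145,237,205,264)},(.09,.016,.016)),
'sb':(Y,{'top':(355,206,398,226),'scene':(150,272,210,298)},(.09,.016,.016)),
'lo':(G,{'top':(250,195,320,230),'scene':(248,200,335,250)},(.17,.056,.012)),
'up':(G,{'top':(117,202,187,237),'scene':(405,165,488,210)},(.17,.056,.012))}
vis={n:cv2.resize(im[n],None,fx=1,fy=1) for n in im}
for k,(c,rois,d) in obj.items():
    m={n:cmask(im[n],rois[n],*c) for n in rois}
    # start: triangulate centroids
    uv={n:np.array(cv2.minAreaRect(np.argwhere(m[n]>0)[:,::-1].astype(np.float32))[0])+rois[n][:2] for n in m}
    t=tri(uv);p,f=fit(m,rois,[*t.x[:2],max(t.x[2]-d[2],.0),np.pi/2],d)
    print(k,{n:int(m[n].sum()) for n in m},'tri',t.x.round(3),'cost',t.cost.round(2),'fit',p.round(4),round(f,3))
    obj[k]+=(m,p)
# ball, marks
uv={}
for n,roi in{'top':(330,140,362,168),'scene':(215,285,240,305)}.items():
    x0,y0,x1,y1=roi;h=cv2.cvtColor(im[n][y0:y1,x0:x1],cv2.COLOR_BGR2HSV)
    m=((h[...,0]<8)|(h[...,0]>172))&(h[...,1]>150)&(h[...,2]>90);k,l,st,ce=cv2.connectedComponentsWithStats(m.astype(np.uint8));i=1+st[1:,4].argmax();uv[n]=ce[i]+[x0,y0]
t=tri(uv);print('ball',uv,t.x,t.cost)
uv={}
for n,roi in{'top':(330,130,365,168),'scene':(205,330,245,352)}.items():
    x0,y0,x1,y1=roi;h=cv2.cvtColor(im[n][y0:y1,x0:x1],cv2.COLOR_BGR2HSV)
    m=cv2.inRange(h,(45,120,60),(80,255,255));uv[n]=cv2.connectedComponentsWithStats(m)[3][1]+[x0,y0]
t=tri(uv);print('green',uv,t.x,t.cost)
# picture
def crop(n,roi,f):
    x0,y0,x1,y1=roi;c=cv2.resize(im[n][y0:y1,x0:x1],None,fx=f,fy=f,interpolation=cv2.INTER_CUBIC)
    for k,(_,r,d,m,p) in obj.items():
        h=cv2.convexHull(((proj(n,box(p,d))+.5-[x0,y0])*f).astype(np.float32)).astype(int);cv2.polylines(c,[h],1,(255,0,255),1)
    return c
a=crop('top',(105,120,435,270),2.4);b=crop('scene',(100,150,500,270),1.98)
b=cv2.resize(b,(a.shape[1],int(b.shape[0]*a.shape[1]/b.shape[1])));cv2.imwrite('pics/c1.png',np.vstack([a,b])[:600,:800])
E
```

```text
base proj [[279.39359535 375.6653718 ]] [[254.05750383  92.02464704]]
sa {'top': 188, 'scene': 310} tri [ 0.504 -0.304  0.121] cost 6.4 fit [ 0.5049 -0.301   0.1137  1.5025] 0.381
sb {'top': 178, 'scene': 334} tri [ 0.472 -0.334 -0.119] cost 5.42 fit [ 0.5015 -0.3075  0.0323  1.3287] 1.0
lo {'top': 14, 'scene': 925} tri [ 0.492 -0.075  0.051] cost 185.25 fit [ 0.5256 -0.1499  0.1163  1.3963] 0.777
up {'top': 109, 'scene': 2077} tri [0.479 0.332 0.035] cost 169.05 fit [0.7203 0.0579 0.4885 1.51  ] 0.274
ball {'top': array([345.92631579, 155.86315789]), 'scene': array([226.87323944, 294.85915493])} [ 0.61965265 -0.22400435  0.0884238 ] 0.0007389900551604572
green {'top': array([350.89655172, 137.75862069]), 'scene': array([224.36842105, 342.81578947])} [ 0.69900494 -0.25308031  0.03011716] 0.009641042295794287
```

View pics/c1.png

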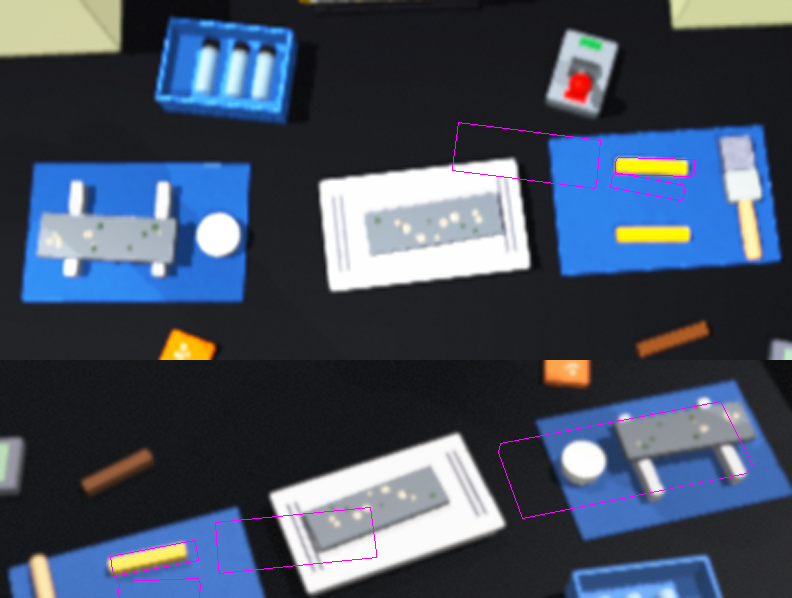

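The crop confirms it: the yellow sticks, grey panels, ball and green mark are right, and the brown and orange look-alikes lie off the plates. My stick pairing was swapped between the views and the grey threshold was too tight, so I fix both.

```bash
sed -i "s/m=cv2.inRange(hsv,lo,hi);/m=cv2.inRange(hsv,lo,hi);m=cv2.morphologyEx(m,cv2.MORPH_CLOSE,np.ones((5,5))) if hi[0]==180 else m;m=cv2.morphologyEx(m,cv2.MORPH_OPEN,np.ones((7,7))) if hi[0]==180 else m;/" h.py
cat > m.py <<'E'
from h import *
im={n:cv2.imread(f'pics/{n}0.png') for n in INF}
for n,q in(('top',(272,215)),('top',(280,205)),('top',(140,219)),('top',(160,220)),('scene',(270,232)),('scene',(300,228)),('scene',(430,190)),('scene',(455,185)),('scene',(260,245)),('top',(250,215))):
    print(n,q,cv2.cvtColor(im[n],cv2.COLOR_BGR2HSV)[q[1],q[0]])
Y=((20,110,110),(36,255,255));GT=((0,0,90),(180,110,212));GS=((0,0,60),(180,90,175))
obj={'sa':((Y,Y),{'top':(355,180,398,198),'scene':(150,272,210,298)},(.09,.016,.016),.02),
'sb':((Y,Y),{'top':(355,206,398,226),'scene':(145,237,205,264)},(.09,.016,.016),.02),
'lo':((GT,GS),{'top':(250,195,320,230),'scene':(248,200,335,250)},(.17,.056,.012),.042),
'up':((GT,GS),{'top':(117,202,185,237),'scene':(408,165,488,210)},(.17,.056,.012),.036)}
for k,(c,rois,d,zt) in obj.items():
    m={n:cmask(im[n],rois[n],*c[n=='scene']) for n in rois}
    r={n:cv2.minAreaRect((np.argwhere(m[n]>0)[:,::-1]+rois[n][:2]).astype(np.float32)) for n in m}
    t=tri({n:r[n][0] for n in r});p,f=fit(m,rois,[*t.x[:2],t.x[2]-d[2],np.pi/2],d)
    p2,f2=fit(m,rois,[*t.x[:2],zt-d[2],np.pi/2],d,zfix=zt-d[2])
    print(k,[(n,*np.round(r[n][0]),*np.round(r[n][1])) for n in r],'tri',t.x.round(3),'cost',t.cost.round(2),'fit',p.round(4),round(f,3),'zfix',p2.round(4),round(f2,3))
E
python3 m.py
```

```text
top (272, 215) [ 49  18 199]
top (280, 205) [107  21 214]
top (140, 219) [101  10 203]
top (160, 220) [105  29 195]
scene (270, 232) [ 22  26 227]
scene (300, 228) [106  19 172]
scene (430, 190) [ 83  17 139]
scene (455, 185) [ 20  32 216]
scene (260, 245) [120   8 129]
top (250, 215) [  0   0 253]
sa [('top', np.float64(376.0), np.float64(189.0), np.float64(6.0), np.float64(29.0)), ('scene', np.float64(179.0), np.float64(284.0), np.float64(9.0), np.float64(40.0))] tri [ 0.534 -0.32   0.013] cost 0.04 fit [ 0.5341 -0.3188  0.0055  1.4697] 0.136 zfix [ 0.5337 -0.3193  0.004   1.4829] 0.141
sb [('top', np.float64(376.0), np.float64(218.0), np.float64(5.0), np.float64(29.0)), ('scene', np.float64(174.0), np.float64(250.0), np.float64(8.0), np.float64(38.0))] tri [ 0.444 -0.315  0.012] cost 0.0 fit [ 0.4447 -0.3138  0.0045  1.5305] 0.141 zfix [ 0.4446 -0.3131  0.004   1.5294] 0.141
lo [('top', np.float64(286.0), np.float64(213.0), np.float64(19.0), np.float64(58.0)), ('scene', np.float64(288.0), np.float64(226.0), np.float64(22.0), np.float64(72.0))] tri [ 0.467 -0.041  0.03 ] cost 0.03 fit [ 0.4663 -0.0404  0.0247  1.6783] 0.074 zfix [ 0.4666 -0.0409  0.03    1.6821] 0.09
up [('top', np.float64(151.0), np.float64(218.0), np.float64(54.0), np.float64(21.0)), ('scene', np.float64(445.0), np.float64(187.0), np.float64(24.0), np.float64(67.0))] tri [0.469 0.369 0.03 ] cost 0.34 fit [0.4687 0.3707 0.0247 1.4566] 0.13 zfix [0.4686 0.3709 0.024  1.4512] 0.13
```

Heights agree with the text: the stick undersides are at 4–5 mm, the lower panel near 30 mm (free fit 25) and the upper near 24 mm. Start moving.

```bash
python3 -c "
from h import *
go(.5,.3,.2,-.04)"
```

```text
t 0.1 tcp [0.1562 0.6561 0.2304] q7 -0.08 turn 1.377 shift [-0.342   0.3577  0.0309] shift w/o turn [-0.4169 -0.2667  0.0309]
```

Careful with the scale: shifts go in shares of 50 mm and turns go in shares of pi rad. That gives: -0.038 m is -0.76, 0.003 m is 0.06, 0.15 rad / 3.1416 = 0.0477.

>>> inch_along(
  moves={"plan": [[-0.76, -0.48, 0.06, 0, 0.6], [-0.76, -0.48, 0.06, 0, 0.6], [-0.76, -0.48, 0.06, 0, 0.6], [-0.76, -0.48, 0.06, 0, 0.6], [-0.76, -0.48, 0.06, 0, 0.6], [-0.76, -0.48, 0.06, 0, 0.6], [-0.76, -0.48, 0.06, 0, 0.6], [-0.76, -0.48, 0.06, 0, 0.6], [-0.76, -0.48, 0.06, 0, 0.6], [-0.76, -0.48, 0.06, 0, 0.6], [-0.76, -0.48, 0.06, 0, 0.6], [0, 0, 0, 0.0477, 0.6], [0, 0, 0, 0.0477, 0.6], [0, 0, 0, 0.0477, 0.6], [0, 0, 0, 0.0477, 0.6], [0, 0, 0, 0.0477, 0.6], [0, 0, 0, 0.0477, 0.6], [0, 0, 0, 0.0477, 0.6], [0, 0, 0, 0.0477, 0.6], [0, 0, 0, 0.0477, 0.6]]},
  clamp_n=30,
)

```text
t: 2.1
eef_pos: [0.5015, 0.3029, 0.1979]
tool_rot: [-0.0, 0.714, 0.7, -0.0]
contact_force: [0.0, -0.1, 0.3]
gripper_width: 0.598
grasp_force: 0.0
```

```bash
python3 -c "
from h import *
go(.4447,-.3135,.12,-.04)"
```

```text
t 2.1 tcp [0.5015 0.3029 0.1979] q7 -0.48 turn 0.021 shift [-0.6181 -0.0321  0.0782] shift w/o turn [-0.6173 -0.045   0.0782]
```

In the tool's units: -0.044 m is -0.88, -0.0032 m is -0.064, 0.02 rad / 3.1416 = 0.0064.

>>> inch_along(
  moves={"plan": [[-0.88, -0.064, 0.1, 0, 0.6], [-0.88, -0.064, 0.1, 0, 0.6], [-0.88, -0.064, 0.1, 0, 0.6], [-0.88, -0.064, 0.1, 0, 0.6], [-0.88, -0.064, 0.1, 0, 0.6], [-0.88, -0.064, 0.1, 0, 0.6], [-0.88, -0.064, 0.1, 0, 0.6], [-0.88, -0.064, 0.1, 0, 0.6], [-0.88, -0.064, 0.1, 0, 0.6], [-0.88, -0.064, 0.1, 0, 0.6], [-0.88, -0.064, 0.1, 0, 0.6], [-0.88, -0.064, 0.1, 0, 0.6], [-0.88, -0.064, 0.1, 0, 0.6], [-0.88, -0.064, 0.1, 0.0064, 0.6], [0, 0, 0, 0, 0.6]]},
)

```text
t: 3.6
eef_pos: [0.4464, -0.3192, 0.1282]
tool_rot: [0.001, 0.722, 0.692, -0.002]
contact_force: [-0.4, 0.2, 0.0]
gripper_width: 0.596
grasp_force: 0.0
```

```bash
python3 -c "
from h import *
go(.4447,-.3135,.008,-.04)"
```

```text
t 3.6 tcp [ 0.4464 -0.3192  0.1282] q7 0.79 turn -0.003 shift [ 0.0061 -0.0019  0.1202] shift w/o turn [ 0.0061 -0.0019  0.1202]
```

In the tool's units: 0.03 m is 0.6, 0.025 m is 0.5.

>>> inch_along(
  moves={"plan": [[0.12, -0.04, 0.6, 0, 0.6], [0, 0, 0.6, 0, 0.6], [0, 0, 0.5, 0, 0.6], [0, 0, 0.4, 0, 0.6], [0, 0, 0.2, 0, 0.6], [0, 0, 0.1, 0, 0.6], [0, 0, 0, 0, 0], [0, 0, 0, 0, 0], [0, 0, 0, 0, 0], [0, 0, 0, 0, 0], [0, 0, 0, 0, 0], [0, 0, 0, 0, 0], [0, 0, 0, 0, 0]]},
  clamp_n=30,
)

```text
t: 4.9
eef_pos: [0.4479, -0.3067, 0.0093]
tool_rot: [0.001, 0.719, 0.695, 0.0]
contact_force: [-1.0, 0.7, 5.9]
gripper_width: 0.175
grasp_force: 32.3
```

```bash
python3 -c "
from h import *
go(.4447,-.3135,.008,-.04)"
```

```text
t 4.9 tcp [ 0.4479 -0.3067  0.0093] q7 0.9 turn 0.007 shift [-0.0069 -0.0029  0.0013] shift w/o turn [-0.0069 -0.003   0.0013]
```

In the tool's units: -0.04 m is -0.8, -0.02 m is -0.4, 0.12 rad / 3.1416 = 0.0382.

>>> inch_along(
  moves={"plan": [[0, 0, -0.4, 0, 0], [0, 0, -0.8, 0, 0], [0, 0, -0.8, 0.0318, 0], [0, 0, -0.4, 0.0477, 0], [0, 0, 0, 0.0477, 0], [0, 0, 0, 0.0477, 0], [0, 0, 0, 0.0477, 0], [0, 0, 0, 0.0477, 0], [0, 0, 0, 0.0477, 0], [0, 0, 0, 0.0477, 0], [0, 0, 0, 0.0477, 0], [0, 0, 0, 0.0382, 0], [0, 0, 0, 0, 0], [0, 0, 0, 0, 0]]},
)

```text
t: 6.3
eef_pos: [0.4472, -0.3062, 0.1283]
tool_rot: [0.0, 0.998, 0.061, -0.0]
contact_force: [-0.4, -0.0, 0.4]
gripper_width: 0.175
grasp_force: 31.4
```

```bash
python3 -c "
from h import *
go(.4678,.012,.12,1.682)"
```

```text
t 6.3 tcp [ 0.4472 -0.3062  0.1283] q7 -0.36 turn 0.01 shift [ 0.0558 -0.3139  0.0083] shift w/o turn [ 0.0589 -0.3133  0.0083]
```

In the tool's units: -0.042 m is -0.84, -0.019 m is -0.38, 0.01 rad / 3.1416 = 0.0032.

>>> inch_along(
  moves={"plan": [[0.16, -0.84, 0, 0, 0], [0.16, -0.84, 0, 0, 0], [0.16, -0.84, 0, 0, 0], [0.16, -0.84, 0, 0, 0], [0.16, -0.84, 0, 0, 0], [0.16, -0.84, 0, 0, 0], [0.16, -0.84, 0, 0, 0], [0.06, -0.38, 0.2, 0.0032, 0], [0, 0, 0.2, 0, 0], [0, 0, 0, 0, 0], [0, 0, 0, 0, 0]]},
)

```text
t: 7.4
eef_pos: [0.4687, 0.0095, 0.1083]
tool_rot: [0.0, 0.999, 0.053, -0.0]
contact_force: [0.2, -0.2, -0.2]
gripper_width: 0.176
grasp_force: 31.4
```

```bash
python3 -c "
from h import *
go(.4678,.012,.048,1.682)"
```

```text
t 7.4 tcp [0.4687 0.0095 0.1083] q7 -0.92 turn -0.006 shift [-0.0005 -0.0027  0.0603] shift w/o turn [-0.0006 -0.0027  0.0603]
```

In the tool's units: 0.025 m is 0.5, 0.02 m is 0.4.

>>> inch_along(
  moves={"plan": [[0, -0.05, 0.5, 0, 0], [0, 0, 0.4, 0, 0], [0, 0, 0.2, 0, 0], [0, 0, 0.08, 0, 0], [0, 0, 0.02, 0, 0], [0, 0, 0, 0, 0], [0, 0, 0, 0, 0]]},
)

```text
t: 8.1
eef_pos: [0.4693, 0.0138, 0.0489]
tool_rot: [-0.0, 0.999, 0.054, 0.001]
contact_force: [-0.1, -0.4, -0.1]
gripper_width: 0.173
grasp_force: 31.4
```

In the tool's units: -0.04 m is -0.8, -0.03 m is -0.6.

>>> inch_along(
  moves={"plan": [[0, 0, 0.02, 0, 0], [0, 0, 0.02, 0, 0], [0, 0, 0, 0, 0], [0, 0, 0, 0, 0.1], [0, 0, 0, 0, 0.25], [0, 0, 0, 0, 0.4], [0, 0, 0, 0, 0.4], [0, 0, -0.1, 0, 0.4], [0, 0, -0.6, 0, 0.4], [0, 0, -0.8, 0, 0.4], [0, 0, 0, 0, 0.4], [0, 0, 0, 0, 0.4]]},
)

```text
t: 9.3
eef_pos: [0.4692, 0.0144, 0.1219]
tool_rot: [-0.0, 0.999, 0.054, 0.001]
contact_force: [0.2, -0.2, -0.1]
gripper_width: 0.4
grasp_force: 0.0
```

```bash
python3 -c "
from h import *
go(.5337,-.319,.13,-.095)"
```

```text
t 9.3 tcp [0.4692 0.0144 0.1219] q7 -0.95 turn -1.367 shift [-0.3257  0.0959 -0.0083] shift w/o turn [ 0.0281  0.3384 -0.0083]
```

In the tool's units: 0.042 m is 0.84, 0.0035 m is 0.07, -0.15 rad / 3.1416 = -0.0477.

>>> inch_along(
  moves={"plan": [[0.07, 0.84, 0, 0, 0.6], [0.07, 0.84, 0, 0, 0.6], [0.07, 0.84, 0, 0, 0.6], [0.07, 0.84, 0, 0, 0.6], [0.07, 0.84, 0, 0, 0.6], [0.07, 0.84, 0, 0, 0.6], [0.07, 0.84, 0, 0, 0.6], [0.07, 0.84, 0, 0, 0.6], [0, 0, 0, -0.0477, 0.6], [0, 0, 0, -0.0477, 0.6], [0, 0, 0, -0.0477, 0.6], [0, 0, 0, -0.0477, 0.6], [0, 0, 0, -0.0477, 0.6], [0, 0, 0, -0.0477, 0.6], [0, 0, 0, -0.0477, 0.6], [0, 0, 0, -0.0477, 0.6], [0, 0, 0, -0.0477, 0.6], [0, 0, 0, 0, 0.6], [0, 0, 0, 0, 0.6]]},
)

```text
t: 11.2
eef_pos: [0.5321, -0.3168, 0.1204]
tool_rot: [-0.001, 0.747, 0.664, -0.0]
contact_force: [0.5, -0.0, -0.2]
gripper_width: 0.602
grasp_force: 0.0
```

```bash
python3 - <<'E'
from h import *
go(.5337,-.319,.008,-.095)
for n in('top','scene'): cv2.imwrite(f'pics/{n}1.png',eyes.read_camera(n))
t=cv2.imread('pics/top1.png')[160:240,230:400];s=cv2.imread('pics/scene1.png')[180:310,140:370]
t=cv2.resize(t,None,fx=3.4,fy=3.4);s=cv2.resize(s,(t.shape[1],int(130*t.shape[1]/230)));cv2.imwrite('pics/c2.png',np.vstack([t,s])[:600])
E
```

```text
t 11.2 tcp [ 0.5321 -0.3168  0.1204] q7 0.67 turn -0.022 shift [-0.0021  0.0019  0.1124] shift w/o turn [-0.0021  0.0019  0.1124]
```

View pics/c2.png

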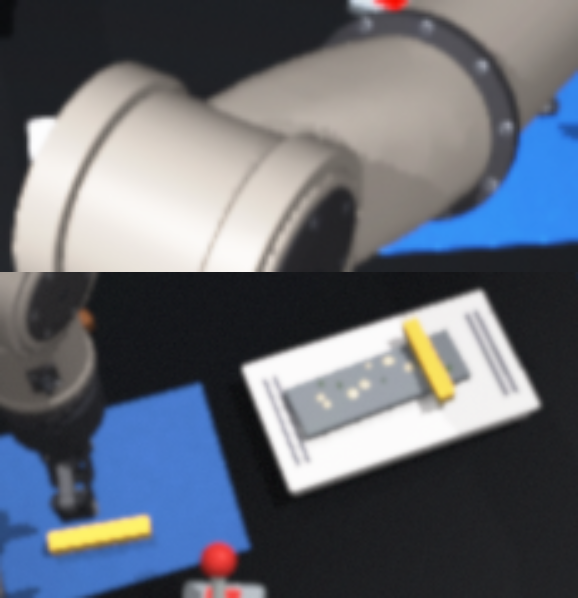

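The first stick lies flat across the panel's right half as the scene camera sees it (crop (430,360)), with overhang on both sides. The second is under the gripper.

In the tool's units: 0.03 m is 0.6, 0.02 m is 0.4, -0.02 rad / 3.1416 = -0.0064.

>>> inch_along(
  moves={"plan": [[-0.04, 0.04, 0.6, -0.0064, 0.6], [0, 0, 0.6, 0, 0.6], [0, 0, 0.4, 0, 0.6], [0, 0, 0, 0, 0.6], [0, 0, 0, 0, 0.6]]},
)

```text
t: 11.8
eef_pos: [0.5344, -0.3195, 0.0414]
tool_rot: [-0.0, 0.74, 0.673, -0.0]
contact_force: [0.5, -1.2, 0.5]
gripper_width: 0.596
grasp_force: 0.0
```

```bash
python3 -c "
from h import *
go(.5337,-.319,.008,-.095)"
```

```text
t 11.8 tcp [ 0.5344 -0.3195  0.0414] q7 0.75 turn 0.001 shift [ 0.0004 -0.0008  0.0334] shift w/o turn [ 0.0004 -0.0008  0.0334]
```

In the tool's units: 0.018 m is 0.36, 0.01 m is 0.2.

>>> inch_along(
  moves={"plan": [[0, 0, 0.36, 0, 0.6], [0, 0, 0.2, 0, 0.6], [0, 0, 0.08, 0, 0.6], [0, 0, 0, 0, 0], [0, 0, 0, 0, 0], [0, 0, 0, 0, 0], [0, 0, 0, 0, 0], [0, 0, 0, 0, 0], [0, 0, 0, 0, 0], [0, 0, 0, 0, 0]]},
  clamp_n=30,
)

```text
t: 12.8
eef_pos: [0.5348, -0.3196, 0.0098]
tool_rot: [0.0, 0.739, 0.673, 0.0]
contact_force: [0.8, -0.1, 6.0]
gripper_width: 0.177
grasp_force: 32.5
```

```bash
python3 -c "
from h import *
go(.5337,-.319,.008,-.095)"
```

```text
t 12.8 tcp [ 0.5348 -0.3196  0.0098] q7 0.77 turn 0.002 shift [ 0.0005 -0.0012  0.0018] shift w/o turn [ 0.0005 -0.0012  0.0018]
```

In the tool's units: -0.04 m is -0.8, -0.02 m is -0.4, 0.15 rad / 3.1416 = 0.0477.

>>> inch_along(
  moves={"plan": [[0, 0, -0.4, 0, 0], [0, 0, -0.8, 0, 0], [0, 0, -0.8, 0.0048, 0], [0, 0, -0.2, 0.0477, 0], [0, 0, 0, 0.0477, 0], [0, 0, 0, 0.0477, 0], [0, 0, 0, 0.0477, 0], [0, 0, 0, 0.0477, 0], [0, 0, 0, 0.0477, 0], [0, 0, 0, 0.0477, 0], [0, 0, 0, 0.0477, 0], [0, 0, 0, 0.0477, 0], [0, 0, 0, 0, 0], [0, 0, 0, 0, 0]]},
)

```text
t: 14.2
eef_pos: [0.5343, -0.3191, 0.1189]
tool_rot: [-0.0, 0.998, 0.058, -0.0]
contact_force: [-0.4, 0.9, -0.2]
gripper_width: 0.176
grasp_force: 31.8
```

```bash
python3 -c "
from h import *
go(.4722,-.0922,.12,1.682)"
```

```text
t 14.2 tcp [ 0.5343 -0.3191  0.1189] q7 -0.42 turn 0.006 shift [-0.0365 -0.2324 -0.0011] shift w/o turn [-0.0352 -0.2326 -0.0011]
```

In the tool's units: -0.039 m is -0.78, -0.037 m is -0.74, 0.005 rad / 3.1416 = 0.0016.

>>> inch_along(
  moves={"plan": [[-0.12, -0.78, 0, 0, 0], [-0.12, -0.78, 0, 0.0016, 0], [-0.12, -0.78, 0, 0, 0], [-0.12, -0.78, 0, 0, 0], [-0.12, -0.78, 0, 0, 0], [-0.12, -0.74, 0, 0, 0], [0, 0, 0.2, 0, 0], [0, 0, 0, 0, 0], [0, 0, 0, 0, 0]]},
)

```text
t: 15.1
eef_pos: [0.4735, -0.0938, 0.1095]
tool_rot: [0.0, 0.999, 0.054, 0.0]
contact_force: [0.2, -1.0, -0.2]
gripper_width: 0.177
grasp_force: 31.8
```

```bash
python3 -c "
from h import *
go(.4722,-.0922,.0485,1.682)"
```

```text
t 15.1 tcp [ 0.4735 -0.0938  0.1095] q7 -0.72 turn -0.003 shift [-0.0011 -0.0017  0.061 ] shift w/o turn [-0.0011 -0.0017  0.061 ]
```

In the tool's units: -0.04 m is -0.8, -0.03 m is -0.6.

>>> inch_along(
  moves={"plan": [[-0.02, -0.02, 0.5, 0, 0], [0, 0, 0.4, 0, 0], [0, 0, 0.2, 0, 0], [0, 0, 0.08, 0, 0], [0, 0, 0.02, 0, 0], [0, 0, 0.02, 0, 0], [0, 0, 0.02, 0, 0], [0, 0, 0, 0, 0], [0, 0, 0, 0, 0.1], [0, 0, 0, 0, 0.25], [0, 0, 0, 0, 0.4], [0, 0, 0, 0, 0.4], [0, 0, -0.1, 0, 0.4], [0, 0, -0.6, 0, 0.4], [0, 0, -0.8, 0, 0.4], [0, 0, 0, 0, 0.4], [0, 0, 0, 0, 0.4]]},
)

```text
t: 16.8
eef_pos: [0.4728, -0.0914, 0.123]
tool_rot: [-0.0, 0.999, 0.054, 0.001]
contact_force: [0.4, 0.9, -0.3]
gripper_width: 0.402
grasp_force: 0.0
```

```bash
python3 -c "
from h import *
go(.4686,.3708,.13,-.117)"
```

```text
t 16.8 tcp [ 0.4728 -0.0914  0.123 ] q7 -0.75 turn -1.345 shift [ 0.4586 -0.0581 -0.0068] shift w/o turn [ 0.0458 -0.46   -0.0068]
```

In the tool's units: -0.042 m is -0.84, -0.04 m is -0.8, -0.15 rad / 3.1416 = -0.0477.

>>> inch_along(
  moves={"plan": [[0.08, -0.84, 0, 0, 1], [0.08, -0.84, 0, 0, 1], [0.08, -0.84, 0, 0, 1], [0.08, -0.84, 0, 0, 1], [0.08, -0.84, 0, 0, 1], [0.08, -0.84, 0, 0, 1], [0.08, -0.84, 0, 0, 1], [0.08, -0.84, 0, 0, 1], [0.08, -0.84, 0, 0, 1], [0.08, -0.84, 0, 0, 1], [0.08, -0.8, 0, 0, 1], [0, 0, 0, -0.0477, 1], [0, 0, 0, -0.0477, 1], [0, 0, 0, -0.0477, 1], [0, 0, 0, -0.0477, 1], [0, 0, 0, -0.0477, 1], [0, 0, 0, -0.0477, 1], [0, 0, 0, -0.0477, 1], [0, 0, 0, -0.0477, 1], [0, 0, 0, -0.0477, 1]]},
)

```text
t: 18.8
eef_pos: [0.4656, 0.3697, 0.1209]
tool_rot: [-0.0, 0.744, 0.668, -0.001]
contact_force: [-0.3, -0.9, 0.4]
gripper_width: 0.998
grasp_force: 0.0
```

```bash
python3 - <<'E'
from h import *
for n in('top','scene'): cv2.imwrite(f'pics/{n}2.png',eyes.read_camera(n))
go(.4686,.3708,.01,-.117)
s=cv2.imread('pics/scene2.png')[160:280,220:510];cv2.imwrite('pics/c3.png',cv2.resize(s,None,fx=2.7,fy=2.7,interpolation=cv2.INTER_CUBIC))
E
```

```text
t 18.9 tcp [0.4659 0.3697 0.1213] q7 -0.45 turn 0.005 shift [0.0014 0.0028 0.1113] shift w/o turn [0.0014 0.0028 0.1113]
```

View pics/c3.png

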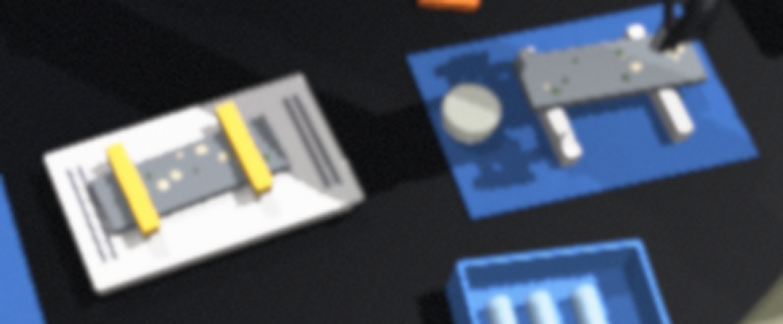

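Both sticks lie across the lower panel, one towards each end (crop (133,190) and (245,147)). I check their poses and the upper panel's numerically, with scene-camera fits at known heights.

```bash
python3 - <<'E'
from h import *
im=cv2.imread('pics/scene2.png')
o=monitor.get_obs();p=o['eef_pos'];print('tcp proj in crop',((proj('scene',[p,p+[.04,0,.013],p-[.04,0,-.013]])-[220,160])*2.7).round())
Y=((20,110,110),(36,255,255))
c=np.array([.4665,-.0405]);a=1.682;R=np.array([[np.cos(a),np.sin(a)],[-np.sin(a),np.cos(a)]])
for n,roi,g in(('sa',(253,205,282,250),(.472,-.09)),('sb',(297,190,324,236),(.461,.012))):
    m=cmask(im,roi,*Y)
    p,f=fit({'scene':m},{'scene':roi},[*g,.042,.11],(.09,.016,.016),zfix=.042);print(n,p.round(4),round(f,3),'in panel',(R@(p[:2]-c)).round(4),'ang',round(p[3]-a+np.pi/2,3))
GS=((0,0,60),(180,90,175));roi=(408,165,488,210);m=cmask(cv2.imread('pics/scene0.png'),roi,*GS)
print('up scene-only',fit({'scene':m},{'scene':roi},[.4686,.3708,.024,1.456],(.17,.056,.012),zfix=.024))
roi=(117,202,185,237);m=cmask(cv2.imread('pics/top0.png'),roi,(0,0,90),(180,110,212))
print('up top-only',fit({'top':m},{'top':roi},[.4686,.3708,.024,1.456],(.17,.056,.012),zfix=.024))
E
```

```text
tcp proj in crop [[634.  12.]
 [660.  40.]
 [618. -32.]]
sa [ 0.4719 -0.0917  0.042   0.1115] 0.174 in panel [-0.0515  0.0003] ang 0.0
sb [0.4608 0.014  0.042  0.0976] 0.14 in panel [ 0.0548 -0.0004] ang -0.014
up scene-only (array([0.46846089, 0.37145705, 0.024     , 1.45746126]), np.float64(0.09727901855929538))
up top-only (array([0.46849797, 0.36666345, 0.024     , 1.46006977]), np.float64(0.17590710070435941))
```

In the tool's units: 0.03 m is 0.6, 0.01 m is 0.2, 0.005 rad / 3.1416 = 0.0016.

>>> inch_along(
  moves={"plan": [[0.02, 0.06, 0.6, 0.0016, 1], [0, 0, 0.6, 0, 1], [0, 0, 0.2, 0, 1], [0, 0, 0, 0, 1], [0, 0, 0, 0, 1]]},
)

```text
t: 19.4
eef_pos: [0.4701, 0.371, 0.0528]
tool_rot: [0.0, 0.748, 0.664, 0.0]
contact_force: [-0.3, 0.7, 0.8]
gripper_width: 1.002
grasp_force: 0.0
```

```bash
python3 -c "
from h import *
go(.4686,.3700,.010,-.115)"
```

```text
t 19.4 tcp [0.4701 0.371  0.0528] q7 -0.39 turn -0.005 shift [-0.0011 -0.0014  0.0428] shift w/o turn [-0.0011 -0.0014  0.0428]
```

In the tool's units: 0.02 m is 0.4, 0.013 m is 0.26.

>>> inch_along(
  moves={"plan": [[-0.02, -0.02, 0.4, 0, 1], [0, 0, 0.26, 0, 1], [0, 0, 0.14, 0, 1], [0, 0, 0.04, 0, 1], [0, 0, 0, 0, 1], [0, 0, 0, 0, 0.8], [0, 0, 0, 0, 0.6], [0, 0, 0, 0, 0.4], [0, 0, 0, 0, 0.4], [0, 0, 0, 0, 0.4], [0, 0, 0, 0, 0.4]]},
  clamp_n=60,
)

```text
t: 20.5
eef_pos: [0.4686, 0.3705, 0.0111]
tool_rot: [-0.0, 0.748, 0.664, 0.0]
contact_force: [-2.4, -0.2, 6.2]
gripper_width: 0.645
grasp_force: 63.5
```

```bash
python3 -c "
from h import *
go(.4686,.3700,.010,-.115)"
```

```text
t 20.5 tcp [0.4686 0.3705 0.0111] q7 -0.35 turn -0.003 shift [-0.0005  0.0001  0.0011] shift w/o turn [-0.0005  0.0001  0.0011]
```

In the tool's units: -0.04 m is -0.8, -0.02 m is -0.4.

>>> inch_along(
  moves={"plan": [[0, 0, -0.2, 0, 0.4], [0, 0, -0.4, 0, 0.4], [0, 0, -0.8, 0, 0.4], [0, 0, -0.8, 0, 0.4], [0, 0, -0.2, 0, 0.4], [0, 0, 0, 0, 0.4], [0, 0, 0, 0, 0.4]]},
)

```text
t: 21.2
eef_pos: [0.4676, 0.3699, 0.1294]
tool_rot: [-0.0, 0.747, 0.664, -0.001]
contact_force: [-0.2, -0.1, -2.5]
gripper_width: 0.642
grasp_force: 64.1
```

```bash
python3 -c "
from h import *
go(.4665,-.0405,.13,.111)"
```

```text
t 21.2 tcp [0.4676 0.3699 0.1294] q7 -0.45 turn -0.229 shift [-4.078e-01 -4.650e-02 -3.000e-04] shift w/o turn [-4.077e-01  4.710e-02 -3.000e-04]
```

In the tool's units: -0.035 m is -0.7, -0.02 m is -0.4, -0.08 rad / 3.1416 = -0.0255.

>>> inch_along(
  moves={"plan": [[-0.4, 0.046, 0, 0, 0.4], [-0.7, 0.08, 0, 0, 0.4], [-0.7, 0.08, 0, 0, 0.4], [-0.7, 0.08, 0, 0, 0.4], [-0.7, 0.08, 0, 0, 0.4], [-0.7, 0.08, 0, 0, 0.4], [-0.7, 0.08, 0, 0, 0.4], [-0.7, 0.08, 0, 0, 0.4], [-0.7, 0.08, 0, 0, 0.4], [-0.7, 0.08, 0, 0, 0.4], [-0.7, 0.08, 0, 0, 0.4], [-0.4, 0.046, 0, 0, 0.4], [-0.36, 0.046, 0, 0, 0.4], [0, 0, 0, -0.0255, 0.4], [0, 0, 0, -0.0255, 0.4], [0, 0, 0, -0.0223, 0.4], [0, 0, 0, 0, 0.4], [0, 0, 0, 0, 0.4]]},
)

```text
t: 23.0
eef_pos: [0.4659, -0.0411, 0.1295]
tool_rot: [-0.001, 0.667, 0.745, -0.001]
contact_force: [0.4, -0.2, -2.4]
gripper_width: 0.639
grasp_force: 64.0
```

```bash
python3 -c "
from h import *
go(.4665,-.0405,.0455,.111)"
```

```text
t 23.0 tcp [ 0.4659 -0.0411  0.1295] q7 0.43 turn -0.002 shift [0.0006 0.0008 0.084 ] shift w/o turn [0.0006 0.0008 0.084 ]
```

In the tool's units: 0.03 m is 0.6, 0.02 m is 0.4.

>>> inch_along(
  moves={"plan": [[0, 0, 0.4, 0, 0.4], [0, 0, 0.6, 0, 0.4], [0, 0, 0.3, 0, 0.4], [0, 0, 0.1, 0, 0.4], [0, 0, 0, 0, 0.4], [0, 0, 0, 0, 0.4]]},
)

```text
t: 23.6
eef_pos: [0.4675, -0.0408, 0.0608]
tool_rot: [0.0, 0.667, 0.745, 0.0]
contact_force: [0.7, 0.4, -1.5]
gripper_width: 0.641
grasp_force: 64.0
```

```bash
python3 - <<'E'
from h import *
go(.4665,-.0405,.0455,.111)
cv2.imwrite('pics/scene3.png',eyes.read_camera('scene'))
s=cv2.imread('pics/scene3.png')[170:280,220:370];s=cv2.resize(s,None,fx=4,fy=4,interpolation=cv2.INTER_CUBIC)
z=monitor.get_obs()['eef_pos'][2]+.013
for p,col in(([.4665,-.0405,z,1.682],(255,0,255)),([.4665,-.0405,.03,1.682],(0,255,0))):
    cv2.polylines(s,[cv2.convexHull(((proj('scene',box(p,(.17,.056,.012)))+.5-[220,170])*4).astype(np.float32)).astype(int)],1,col,1)
cv2.imwrite('pics/c4.png',s)
E
```

```text
t 23.6 tcp [ 0.4675 -0.0408  0.0608] q7 0.56 turn 0.0 shift [ 0.0004 -0.0009  0.0153] shift w/o turn [ 0.0004 -0.0009  0.0153]
```

View pics/c4.png

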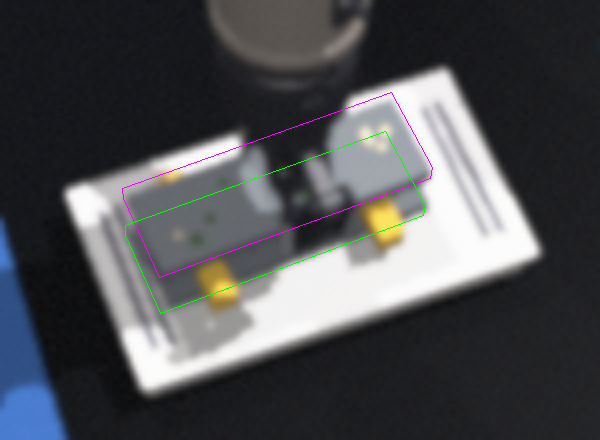

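The held panel matches its predicted outline within 2–3 mm (magenta, crop (125,190)–(430,175)), square over the lower panel (green), with the stick ends showing at (220,285) and (383,222). Lower it.

In the tool's units: 0.007 m is 0.14, 0.004 m is 0.08.

>>> inch_along(
  moves={"plan": [[0, -0.02, 0.14, 0, 0.4], [0, 0, 0.08, 0, 0.4], [0, 0, 0.04, 0, 0.4], [0, 0, 0.02, 0, 0.4], [0, 0, 0.02, 0, 0.4], [0, 0, 0, 0, 0.4]]},
)

```text
t: 24.25
eef_pos: [0.4661, -0.0407, 0.0452]
tool_rot: [-0.0, 0.666, 0.746, -0.0]
contact_force: [-0.3, -1.0, -1.1]
gripper_width: 0.644
grasp_force: 64.1
```

In the tool's units: -0.04 m is -0.8, -0.03 m is -0.6.

>>> inch_along(
  moves={"plan": [[0, 0, 0.02, 0, 0.4], [0, 0, 0, 0, 0.4], [0, 0, 0, 0, 0.66], [0, 0, 0, 0, 0.72], [0, 0, 0, 0, 0.85], [0, 0, 0, 0, 1], [0, 0, 0, 0, 1], [0, 0, 0, 0, 1], [0, 0, -0.2, 0, 1], [0, 0, -0.6, 0, 1], [0, 0, -0.8, 0, 1], [0, 0, -0.6, 0, 1], [0, 0, 0, 0, 1]]},
)

```text
t: 25.55
eef_pos: [0.4686, -0.041, 0.1581]
tool_rot: [0.002, 0.667, 0.745, 0.003]
contact_force: [0.3, 1.1, 0.6]
gripper_width: 1.002
grasp_force: 0.0
```

```bash
python3 - <<'E'
from h import *
b=np.array([.6197,-.224]);u=np.array([.0793,-.029]);u/=np.linalg.norm(u);s=b-.08*u;print(s)
go(*s,.155,np.arctan2(u[1],u[0])+np.pi/2)
cv2.imwrite('pics/scene4.png',eyes.read_camera('scene'))
s=cv2.imread('pics/scene4.png')[170:360,170:370];s=cv2.resize(s,None,fx=3,fy=3,interpolation=cv2.INTER_CUBIC)
cv2.imwrite('pics/c5.png',s)
E
```

```text
[ 0.54456644 -0.19652367]
t 25.55 tcp [ 0.4686 -0.041   0.1581] q7 0.39 turn -1.109 shift [-0.1247 -0.12    0.0034] shift w/o turn [-0.163   0.0582  0.0034]
```

View pics/c5.png

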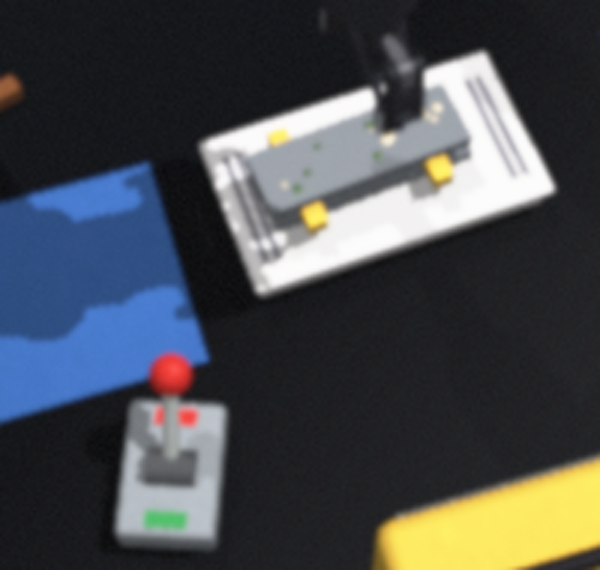

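The stack is level and square, the fingers are clear, and both sticks' ends show. Now the switch: red ball at crop (172,375), lever leaning to the red mark.

Careful with the scale: shifts go in shares of 50 mm and turns go in shares of pi rad. That gives: -0.033 m is -0.66, -0.031 m is -0.62, -0.15 rad / 3.1416 = -0.0477.

>>> inch_along(
  moves={"plan": [[-0.66, 0.24, 0, 0, 0], [-0.66, 0.24, 0, 0, 0], [-0.66, 0.24, 0, 0, 0], [-0.66, 0.24, 0, 0, 0], [-0.62, 0.2, 0, 0, 0], [0, 0, 0, -0.0477, 0], [0, 0, 0, -0.0477, 0], [0, 0, 0, -0.0477, 0], [0, 0, 0, -0.0477, 0], [0, 0, 0, -0.0477, 0], [0, 0, 0, -0.0477, 0], [0, 0, 0, -0.0477, 0], [0, 0, 0, -0.0191, 0], [0, 0, 0, 0, 0], [0, 0, 0, 0, 0]]},
)

```text
t: 27.1
eef_pos: [0.5414, -0.1961, 0.1537]
tool_rot: [-0.001, 0.175, 0.985, 0.0]
contact_force: [-0.4, -0.8, 0.5]
gripper_width: -0.007
grasp_force: 0.0
```

```bash
python3 - <<'E'
from h import *
go(.5446,-.1965,.08,-.35+np.pi/2)
go(.5446+.12*.939,-.1965-.12*.343,.08,-.35+np.pi/2)
E
```

```text
t 27.1 tcp [ 0.5414 -0.1961  0.1537] q7 1.69 turn -0.001 shift [-0.0033  0.0008  0.0736] shift w/o turn [-0.0033  0.0008  0.0736]
t 27.1 tcp [ 0.5414 -0.1961  0.1537] q7 1.69 turn -0.001 shift [-0.1232  0.0007  0.0735] shift w/o turn [-0.1232  0.0008  0.0735]
```

In the tool's units: -0.04 m is -0.8, 0.035 m is 0.7.

>>> inch_along(
  moves={"plan": [[0, 0.016, 0.7, 0, 0], [0, 0, 0.7, 0, 0], [-0.4, 0, 0.08, 0, 0], [-0.4, 0, 0, 0, 0], [-0.2, 0, 0, 0, 0], [-0.2, 0, 0, 0, 0], [-0.2, 0, 0, 0, 0], [-0.2, 0, 0, 0, 0], [-0.2, 0, 0, 0, 0], [-0.2, 0, 0, 0, 0], [-0.2, 0, 0, 0, 0], [-0.2, 0, 0, 0, 0], [-0.16, 0, 0, 0, 0], [0, 0, 0, 0, 0], [0, 0, 0, 0, 0], [0.6, 0, 0, 0, 0], [0.6, 0, -0.4, 0, 0], [0.6, 0, -0.8, 0, 0], [0, 0, -0.8, 0, 0], [0, 0, 0, 0, 0]]},
)

```text
t: 29.1
eef_pos: [0.5799, -0.2096, 0.1861]
tool_rot: [0.005, 0.174, 0.985, 0.0]
contact_force: [1.1, -0.4, 1.2]
gripper_width: 0.0
grasp_force: 0.0
```

```bash
python3 - <<'E'
from h import *
im=eyes.read_camera('scene');cv2.imwrite('pics/scene5.png',im)
cv2.imwrite('pics/c6.png',cv2.resize(im[170:370,150:370],None,fx=2.7,fy=2.7,interpolation=cv2.INTER_CUBIC))
E
```

```text
(no output)
```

View pics/c6.png

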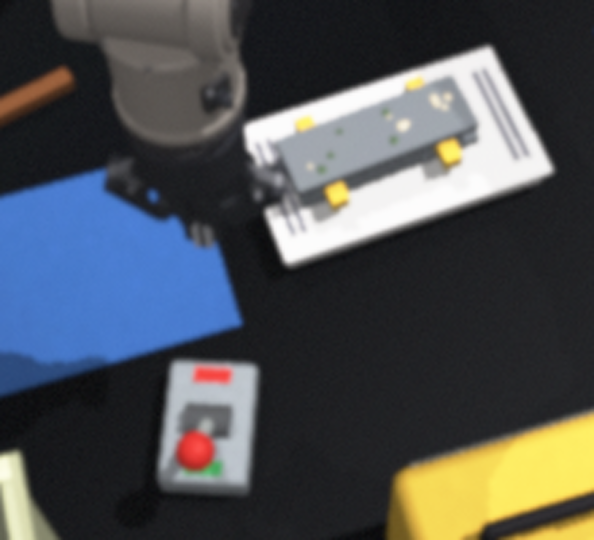

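The toggle leans to green (ball at crop (195,450)), the stack is intact and the gripper is clear of everything.

In the tool's units: -0.02 m is -0.4.

>>> inch_along(
  moves={"plan": [[0, 0, -0.4, 0, 0], [0, 0, 0, 0, 0], [0, 0, 0, 0, 0]]},
)

```text
t: 29.45
eef_pos: [0.5776, -0.2083, 0.1993]
tool_rot: [-0.0, 0.173, 0.985, 0.0]
contact_force: [-0.2, 0.2, -0.7]
gripper_width: -0.001
grasp_force: 0.0
```

```bash
python3 -c "
from station import bot;print(bot.hand_in())"
```

```text
the job is handed in; nothing more can be done
None
```

I laid both sticks across the lower panel, set the upper panel level and square on them, threw the toggle to green, and handed the job in at 29.5 s; the hand-in returned no verdict.

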